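# Pointing check before dosing

### The job

Show a colleague what the next dosing step uses, by pointing from straight above with the fingertips a few centimetres over each thing and touching nothing at all: first hold still for two seconds over the cap of the shortest of the three reagent bottles, then for two seconds over the sample tube that stands alone at one end of the tube rack, and last over the middle of the mouth of the wide beaker (not the narrower, taller specimen cup). Travel well above the things on the bench and in front of the incubator, and do not come down over any of the other bottles, tubes or the cup. Finish while still holding this last pointing pose over the beaker, fingertips above its rim and not inside it.

Things in the scene. Friction and masses are not known exactly. Their poses are not given: they have to be found in the camera images.
- short_bottle_cap (a point): Round white plastic reagent bottle with a ridged screw cap, the shortest of three, 50 mm across and 118 mm tall, cap 28 mm across. The point is the centre of the cap's top face, 118 mm above the bench; z is up. First thing to point at.
- middle_bottle_cap (a point): Round white plastic reagent bottle with a ridged screw cap, the middle one of three, 58 mm across and 138 mm tall. The point is the centre of the cap's top face, 138 mm above the bench; z is up. Not to be pointed at.
- tall_bottle_cap (a point): Round white plastic reagent bottle with a ridged screw cap, the tallest of three, 62 mm across and 168 mm tall. The point is the centre of the cap's top face, 168 mm above the bench; z is up. Not to be pointed at. It is the tallest loose thing near the work.
- tube_rack: Six-place tube rack, 34 x 142 x 64 mm, loose on the bench. Origin at the centre of its underside; the row of places runs along its y axis, 20.5 mm apart; z is up. One tube stands alone in the end place at +y, two stand side by side in the two places at the -y end.
- lone_tube_top (a point): Top of the cap of the capped sample tube that stands alone at one end of the rack. The tube is 13 mm across and 76 mm long with a 16 mm cap, stands upright in the rack (it may lean a few degrees) with its foot 5 mm above the bench, so the point is the centre of the cap's top face, 81 mm above the bench. Second thing to point at.
- pair_tube_a_top (a point): Top of the cap of the outer one of the two sample tubes side by side at the rack's other end. The tube is 13 mm across and 76 mm long with a 16 mm cap, stands upright in the rack (it may lean a few degrees) with its foot 5 mm above the bench, so the point is the centre of the cap's top face, 81 mm above the bench. Not to be pointed at.
- pair_tube_b_top (a point): Top of the cap of the inner one of the two sample tubes side by side at the rack's other end. The tube is 13 mm across and 76 mm long with a 16 mm cap, stands upright in the rack (it may lean a few degrees) with its foot 5 mm above the bench, so the point is the centre of the cap's top face, 81 mm above the bench. Not to be pointed at.
- beaker_mouth (a point): Plain open plastic beaker, 61 mm across at the rim and 70 mm tall. The point is the centre of its mouth, level with the rim, 70 mm above the bench. Last thing to point at.
- cup_mouth (a point): Open clear specimen cup, narrower and taller than the beaker: 50 mm across and 79 mm tall. The point is the centre of its mouth, 79 mm above the bench. Not to be pointed at.
- incubator_box: Black table-top incubator, fixed on the bench, not part of the job and not to be touched: 364 mm deep (x), 280 mm wide (y), 300 mm tall. Origin at the centre of its underside; its front (a handle) reaches 182 mm towards the robot (-x). Pass in front of it, not across it.
Things that resemble listed ones, but are neither listed nor needed, are in the scene too. Leave any green or orange look-alike of the part that bears short_bottle_cap alone.

How it is judged (in metres and radians):
On the way, in this order (a step that is already met when the one before it is completed fails the run):
1. points at the shortest bottle from just above for 1.5 s (horizontal distance between the grasp point and short_bottle_cap below 0.022 m and z of the grasp point in the frame of short_bottle_cap between 0.02 and 0.08 m), for 1.5 s.
2. points at the lone tube from just above for 1.5 s (horizontal distance between the grasp point and lone_tube_top below 0.018 m and z of the grasp point in the frame of lone_tube_top between 0.02 and 0.08 m), for 1.5 s.
3. points at the middle of the beaker's mouth from just above (horizontal distance between the grasp point and beaker_mouth below 0.022 m and z of the grasp point in the frame of beaker_mouth between 0.02 and 0.08 m), for 0.2 s.
At the end, for the whole second after the job is handed in: The grasp point (about 19 mm behind the fingertips) stays within 22 mm sideways of the middle of the beaker's mouth and 20 to 80 mm above its rim (fingertips about 1 to 60 mm above), nothing is touched, and the bottles, tubes, rack, beaker and cup stand within 10 mm of where they began (all of step 3 and distance of each of short_bottle_cap, middle_bottle_cap, tall_bottle_cap, lone_tube_top, pair_tube_a_top, pair_tube_b_top, beaker_mouth, cup_mouth, tube_rack from where it was at the start of the episode below 0.01 m and contact force between each of the arm, the fingers and anything else below 0.5 N); the arm keeps its last pose, push and grip.
It fails at once if the arm or fingers touch anything (contact force between any of the arm, the fingers and anything else above 0.5 N).
It fails at once if a bottle, tube, vessel or the rack is moved or lifted (over 15 mm) (distance of any of short_bottle_cap, middle_bottle_cap, tall_bottle_cap, lone_tube_top, pair_tube_a_top, pair_tube_b_top, beaker_mouth, cup_mouth, tube_rack from where it was at the start of the episode above 0.015 m).
It fails at once if the fingertips come down over a wrong bottle, tube or the cup (within 20 mm sideways, tips less than about 35 mm above it) ((horizontal distance between the grasp point and middle_bottle_cap below 0.02 m and z of the grasp point in the frame of middle_bottle_cap below 0.055 m) or (horizontal distance between the grasp point and tall_bottle_cap below 0.02 m and z of the grasp point in the frame of tall_bottle_cap below 0.055 m) or (horizontal distance between the grasp point and pair_tube_a_top below 0.02 m and z of the grasp point in the frame of pair_tube_a_top below 0.055 m) or (horizontal distance between the grasp point and pair_tube_b_top below 0.02 m and z of the grasp point in the frame of pair_tube_b_top below 0.055 m) or (horizontal distance between the grasp point and cup_mouth below 0.02 m and z of the grasp point in the frame of cup_mouth below 0.055 m)).
It also fails if it takes over 72 s, if anything falls off the work surface, if the arm or the gripper's body presses on something with over 40 N, if the wrist force passes 120 N, or if a joint passes its speed limit or range.

### The arm

A 6-joint arm with a two-finger parallel gripper is mounted at the origin on a cart in front of the work surface, level with it; the furniture and walls round the work are solid. World frame = base frame: x ahead of the robot, y to its left, z up, the work surface at z = 0. Lengths are in mm, angles in rad, forces in N, time in s.
With the tool pointing down it reaches from about 300 to 775 mm from the base axis. Payload 14.6 kg.
Tool frame: the origin (TCP) lies between the finger pads; the fingertips stand 8 mm ahead of it and the grasp point (between the pads) lies 11 mm behind it; z points along the fingers, y is the direction in which the jaws open and shut (so a half turn about z gives the same grasp; the last joint's range is limited). The gripper opens to 94 mm and grips with 3 to 60 N. Pads are 16 mm wide; open, the fingers measure 119 mm over their backs; the gripper's body (75 mm by 177 mm) begins 78 mm behind the grasp point.
Start: joints at [-1.328, 0.3, 1.521, -0, 1.321, -0.067], TCP at [167.67, -523.809, 213.446] pointing down, gripper open.
Joint ranges: [-3.03, 3.03], [-0.79, 2.21], [0.23, 2.52], [-1.04, 4.18], [0, 3.07], [-2.55, 2.55]. Speed limits (rad/s): [2.22, 2.22, 2.57, 3.14, 3.14, 3.14].

### API

Orientations are given as [roll, pitch, yaw] about the fixed x, y, z axes, in that order (R = Rz(yaw) Ry(pitch) Rx(roll)).
In Python, from cell import manip, cams, models gives the robot as it stands. The module is installed in compiled form; this text tells all that it offers.
- The arm moves only by the shell command python3 -m pendant 'ROWS' [OPENING] [FORCE]. ROWS is JSON, a list that holds one entry, the list of rows, each a list of 4 numbers: the shift along the tool's x, y, z in cm, then the turn about the tool's z in rad. In form: [[[x, y, z, roll], ...]]. A call has 1 to 5 rows; each row is the pose to reach, as a shift and turn from the pose commanded when the call began, along the tool's axes at that moment; what a row does not reach only later rows make up. A row lasts 1/10 s, in which the tool goes at most 50 mm and 8.59 degrees, less where a joint would pass 70% of its speed; a pose out of reach is approached as far as the arm can. A call with a gripper value outside its range is refused whole. OPENING is the opening, from -1 (shut) to 1 (fully open), so that 0 is half open, set as the call begins (- or left out, the last holds). The fingers move at their own pace and stop on an object; FORCE is the grip in N (left out, the last holds). Time passes only in rows, so rows that repeat a pose let the fingers close. It gives the time, the measured TCP pose, the force and the opening at its end, in the units of the state.
- manip.read_state(): the state, without advancing time (a new reading comes with each control period).
- cams.camera(name): name is "scene" or "top" or "wrist"; returns a dict with "frame" (420x560x3 uint8, red, green, blue), "K" (3x3 intrinsics, pixels), "pose" (4x4, takes a point from camera to world coordinates). Camera axes: x right, y down, z forward; pixel columns grow to the right and rows downward; lengths in mm; the calibration is good to about 2 mm. A picture is of the moment at which its call begins. There is no depth.
- manip.sign_off(): hands the job in, once; it reports no verdict.
Trained networks look in the newest picture that a camera, given by its name, has taken for a name from the list of things; names that differ only in an ending like _2 or _b are one class to them, and where a whole thing is asked for, a point or a joint stands for the part that bears it (a point fixed in the world has none). Each returns a list of dicts, best first, with "score" (0 to 1); they miss things now and then, are a little off and sometimes report something else, mostly with a low value. They report only what shows in the picture. A call takes as long as a camera call. They do not tell look-alikes from the thing itself.
- models.regions_of(camera, name): "pixels" (420x560 bool, what is visible of it) and "point" ([column, row] in pixels, amid what is visible of it).
The state is a dict: "clock": time; "joints": joint angles; "qd": joint speeds; "effort": joint torques, N m; "eef_pos": TCP position; "eef_rot": TCP orientation; "wrist_force": force on the tool from outside, world axes, zero at the start; "moment": the same for the moment, N m; "finger_gap": finger opening in mm.
Only numpy, scipy, OpenCV 4.12 (cv2) and the standard library are available. Lean on these libraries where they do the work, as an engineer would, in place of code of your own. Each camera call takes 0.05 s, during which the arm holds its last target.

## Working session

There is one attempt and no reset: what is moved stays moved. The work goes in short steps, Python scripts to look and compute and a shell command to move; the robot and the scene stay as the last step left them, time stands still between calls to the robot, and variables do not carry over. Pictures are saved under pics/ and viewed, and the job is handed in when it is done.

```bash
mkdir -p pics
python3 - <<'E'
from cell import manip,cams,models
import cv2,numpy as np
print({k:np.round(v,3).tolist() for k,v in manip.read_state().items()})
for c in ["scene","top","wrist"]:
    d=cams.camera(c); cv2.imwrite(f"pics/{c}0.png",d["frame"][:,:,::-1]); print(c,np.round(d["K"],1).tolist(),np.round(d["pose"],3).tolist())
    if c!="wrist":
      for n in ["short_bottle_cap","middle_bottle_cap","tall_bottle_cap","tube_rack","lone_tube_top","pair_tube_a_top","beaker_mouth","cup_mouth"]:
        for r in models.regions_of(c,n)[:4]:
            ys,xs=np.nonzero(r["pixels"]); print(n,round(r["score"],2),np.round(r["point"],1), xs.min(),xs.max(),ys.min(),ys.max())
E
```

```text
{'clock': 0.0, 'joints': [-1.328, 0.3, 1.522, -0.0, 1.321, -0.067], 'qd': [0.001, -0.001, -0.001, -0.001, 0.0, 0.001], 'effort': [0.001, -53.18, -35.274, 0.071, 0.024, -0.0], 'eef_pos': [167.609, -523.583, 212.894], 'eef_rot': [-3.14, -0.0, 0.31], 'wrist_force': [0.152, 0.076, 0.467], 'moment': [0.016, 0.017, 0.042], 'finger_gap': 94.099}
scene [[393.8, 0.0, 277.5], [0.0, 393.8, 209.1], [0.0, 0.0, 1.0]] [[-0.787, -0.375, 0.49, 26.101], [-0.617, 0.455, -0.642, 681.562], [0.018, -0.807, -0.59, 760.632], [0.0, 0.0, 0.0, 1.0]]
short_bottle_cap 0.86 [276.1 304.1] 266 286 281 325
short_bottle_cap 0.83 [236.7 325.5] 226 250 301 348
short_bottle_cap 0.74 [205.2 354. ] 192 217 326 376
middle_bottle_cap 0.7 [245.8 273. ] 238 260 247 298
tall_bottle_cap 0.82 [182.4 290.3] 171 200 256 318
tube_rack 0.75 [351.6 188.6] 328 371 178 200
lone_tube_top 0.41 [365.6 180.6] 362 367 177 195
beaker_mouth 0.77 [304.2 250.9] 290 312 234 268
cup_mouth 0.89 [336.6 232.4] 326 345 220 250
top [[542.4, 0.0, 284.4], [0.0, 542.4, 204.8], [0.0, 0.0, 1.0]] [[0.032, -0.976, 0.215, 215.873], [-0.999, -0.033, 0.002, 0.01], [0.005, -0.215, -0.977, 1764.056], [0.0, 0.0, 0.0, 1.0]]
short_bottle_cap 0.73 [191.6 252.3] 180 198 247 264
short_bottle_cap 0.69 [218.6 265.2] 211 227 257 272
short_bottle_cap 0.48 [162.7 251.9] 152 170 244 260
short_bottle_cap 0.22 [227.8 233.9] 219 237 223 242
middle_bottle_cap 0.51 [229.8 232.9] 219 238 224 243
tall_bottle_cap 0.84 [190.5 204.4] 175 199 197 220
tube_rack 0.73 [396.2 233. ] 380 412 210 252
beaker_mouth 0.68 [281.3 245.1] 272 291 235 255
cup_mouth 0.71 [319.5 257.3] 311 325 251 266
wrist [[326.9, 0.0, 281.4], [0.0, 326.9, 207.8], [0.0, 0.0, 1.0]] [[0.304, -0.919, -0.252, 241.798], [-0.953, -0.293, -0.082, -500.301], [0.001, 0.265, -0.964, 384.6], [0.0, 0.0, 0.0, 1.0]]
```

Run:
```python
import cv2
a=cv2.imread("pics/scene0.png");cv2.imwrite("pics/scene0z.png",cv2.resize(a[160:400,140:440],None,fx=2.5,fy=2.5,interpolation=3))
a=cv2.imread("pics/top0.png");cv2.imwrite("pics/top0z.png",cv2.resize(a[150:330,130:430],None,fx=2.6,fy=2.6,interpolation=3))
```

```text
(no output)
```

View pics/scene0z.png

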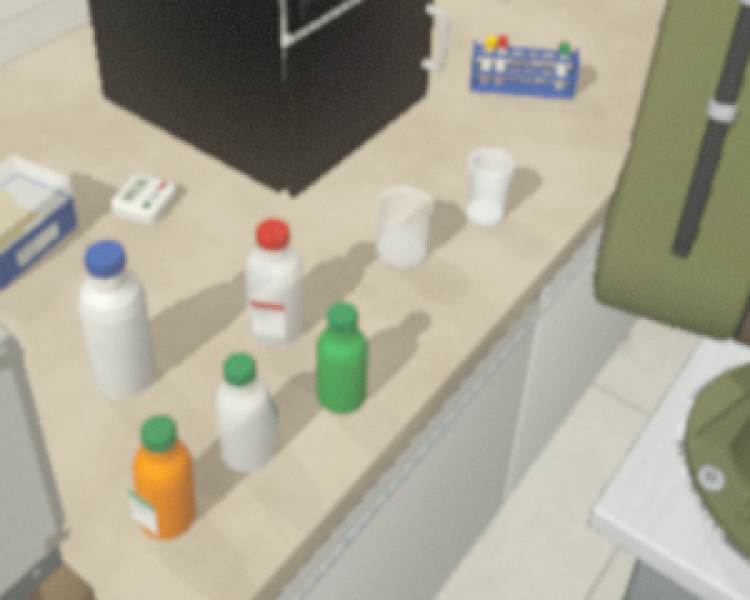

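View pics/top0z.png

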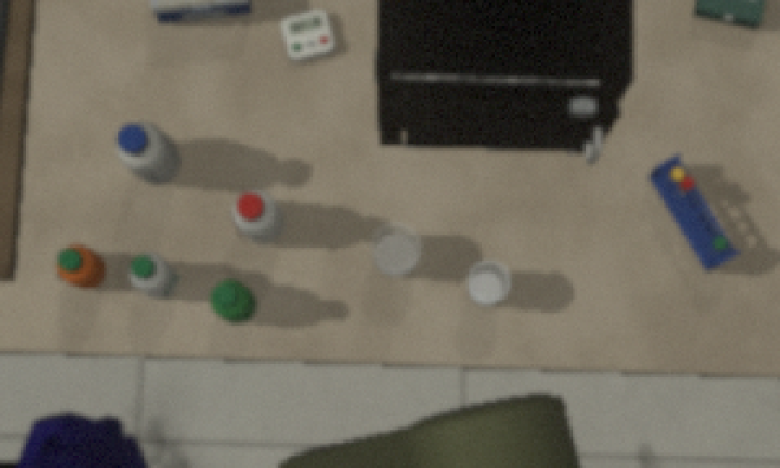

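View pics/top0.png

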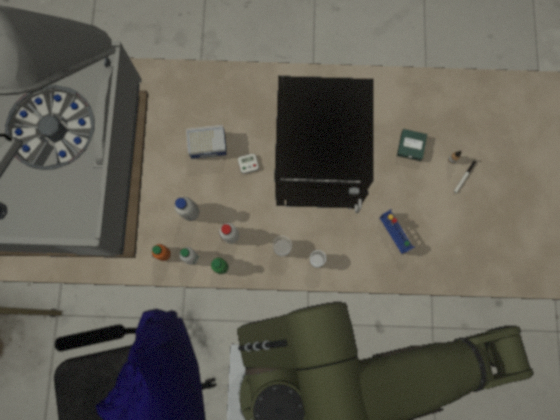

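View pics/scene0.png

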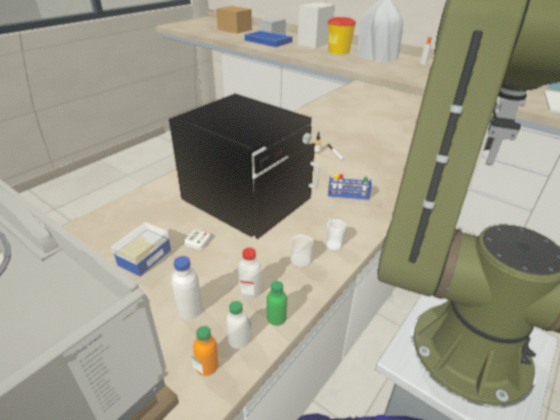

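The pictures show the white short bottle with its green cap (scene ~236,303; top ~185,252) between the orange and green look-alikes. The lone tube has a green cap at the near end of the rack (top ~407,243). The beaker is at top ~282,246, and the cup is to its right.

```bash
cat > h.py <<'E'
import numpy as np
def ray(d,uv):
    v=d["pose"][:3,:3]@np.linalg.inv(d["K"])@np.array([uv[0],uv[1],1.]); return d["pose"][:3,3],v
def atz(d,uv,z):
    o,v=ray(d,uv); return (o+v*(z-o[2])/v[2])
def proj(d,P):
    p=np.linalg.inv(d["pose"])@np.append(P,1); q=d["K"]@p[:3]; return q[:2]/q[2]
E
python3 - <<'E'
from h import *
from cell import cams
import cv2
S=cams.camera("scene");T=cams.camera("top")
def zs(x,y):return (x/2.5+140-.3,y/2.5+160-.3)
def zt(x,y):return (x/2.6+130-.3,y/2.6+150-.3)
for n,a,b,z in [("short",(240,359),(142,264),118),("middle",(273,225),(250,203),138),("tall",(106,246),(132,135),168),
 ("orange",(160,424),(69,257),118),("green",(343,310),(235,287),118),
 ("lone",(565,43),(720,241),81),("yel",(491,40),(678,172),81),("red",(503,39),(687,182),81),("beaker",(405,199),(397,249),70),("cup",(491,157),(488,280),79)]:
    print(n,atz(S,zs(*a),z).round(),atz(T,zt(*b),z).round())
# zoom crops of both, around targets, new frames
E
```

```text
short [422. 298. 118.] [423. 304. 118.]
middle [495. 173. 138.] [496. 179. 138.]
tall [567. 309. 168.] [566. 317. 168.]
orange [426. 385. 118.] [428. 390. 118.]
green [389. 201. 118.] [399. 193. 118.]
lone [ 476. -388.   81.] [ 478. -383.   81.]
yel [ 556. -331.   81.] [ 561. -333.   81.]
red [ 545. -344.   81.] [ 549. -344.   81.]
beaker [464.  -4.  70.] [457.   6.  70.]
cup [ 425. -116.   79.] [ 422. -105.   79.]
```

```bash
python3 -m pendant '[[[0,0,-1.5,0],[0,0,-4,0],[0,0,-6.5,0],[0,0,-8.5,0],[0,0,-9,0]]]' -0.5
```

```text
clock: 1.55
eef_pos: [167.8, -524.3, 305.6]
eef_rot: [3.138, 0.0, 0.31]
wrist_force: [0.4, -0.2, -0.3]
finger_gap: 57.5
```

```bash
python3 -m pendant '[[[3,-1,0,0],[8,-2.5,0,0],[13,-4,0,0],[17.5,-5.5,0,0],[20,-6,0,0]]]'
```

```text
clock: 2.05
eef_pos: [342.0, -403.3, 302.7]
eef_rot: [-3.141, -0.0, 0.312]
wrist_force: [-1.5, -0.5, -0.7]
finger_gap: 24.0
```

```bash
python3 -m pendant '[[[2,-3,0,0],[5,-7,0,0],[8.5,-11.5,0,0],[11.5,-16,0,0],[13.5,-19,0,0]]]'
```

```text
clock: 2.55
eef_pos: [410.5, -181.5, 302.6]
eef_rot: [-3.141, 0.001, 0.31]
wrist_force: [0.7, 0.4, -0.5]
finger_gap: 23.4
```

```bash
python3 -m pendant '[[[1,-3.5,0,0],[2.5,-8,0,0],[4,-12.5,0,0],[5.5,-17,0,0],[6.5,-20,0,0]]]'
```

```text
clock: 3.05
eef_pos: [410.8, 29.2, 302.8]
eef_rot: [-3.141, 0.0, 0.311]
wrist_force: [1.1, -0.2, -0.2]
finger_gap: 23.6
```

```bash
python3 -m pendant '[[[1,-3,0,0],[2.5,-7.5,0,0],[4,-12,0,0],[5.5,-17,0,0],[6.5,-20,0,0]]]'; python3 -m pendant '[[[0.5,-1.5,0,0],[1.5,-3.5,0,0],[2.5,-5.5,0,0],[2.5,-5.5,0,0]]]'
python3 - <<'E'
from cell import *
from cell import manip,cams,models
import cv2,numpy as np
from h import *
d=cams.camera("wrist");cv2.imwrite("pics/w1.png",d["frame"][:,:,::-1]);print(manip.read_state()["eef_pos"])
for P in [(422,301,118),(496,176,138),(567,313,168)]: print(proj(d,P))
for r in models.regions_of("wrist","short_bottle_cap")[:4]:
  ys,xs=np.nonzero(r["pixels"]);print(r["score"],r["point"],xs.min(),xs.max(),ys.min(),ys.max())
E
```

```text
clock: 3.55
eef_pos: [411.6, 239.6, 302.5]
eef_rot: [-3.142, 0.001, 0.311]
wrist_force: [2.2, 0.0, 0.4]
finger_gap: 23.6
clock: 3.95
eef_pos: [419.5, 297.9, 302.4]
eef_rot: [3.141, 0.001, 0.311]
wrist_force: [-0.4, -0.5, 0.2]
finger_gap: 23.5
[419.41577642 296.89085034 302.52419071]
[278.94699631 187.23942566]
[417.1035665  160.31135548]
[317.11040286  35.08315783]
0.75 [212.6, 147.2] 192 236 131 171
0.68 [342.5, 219.8] 320 362 195 248
0.64 [279.8, 176.4] 259 298 157 199
```

View pics/w1.png

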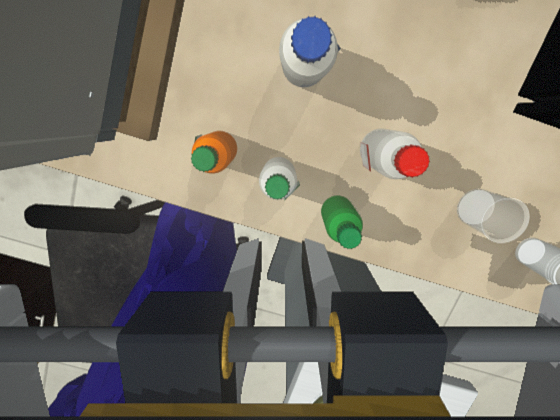

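The wrist view shows the short white bottle's cap at (278,187), where I predicted (279,187), so I'm moving down over it.

```bash
python3 -m pendant '[[[0.3,-0.3,2,0],[0.3,-0.3,5.5,0],[0.3,-0.3,9,0],[0.3,-0.3,12,0],[0.3,-0.3,14,0]]]'
python3 - <<'E'
from cell import cams
from h import *
import cv2
d=cams.camera("wrist");cv2.imwrite("pics/w2.png",d["frame"][:,:,::-1]);print(proj(d,(422,302,118)))
d=cams.camera("scene");cv2.imwrite("pics/s2.png",d["frame"][:,:,::-1])
E
```

```text
clock: 4.55
eef_pos: [420.9, 299.1, 161.4]
eef_rot: [3.141, 0.002, 0.309]
wrist_force: [0.6, 0.3, -0.0]
finger_gap: 23.5
[277.3344884  230.98671583]
```

View pics/w2.png

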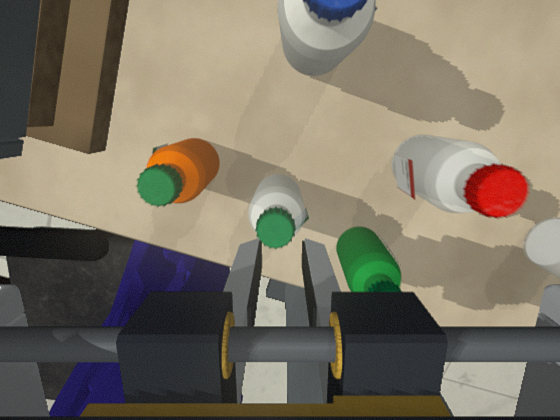

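View pics/s2.png

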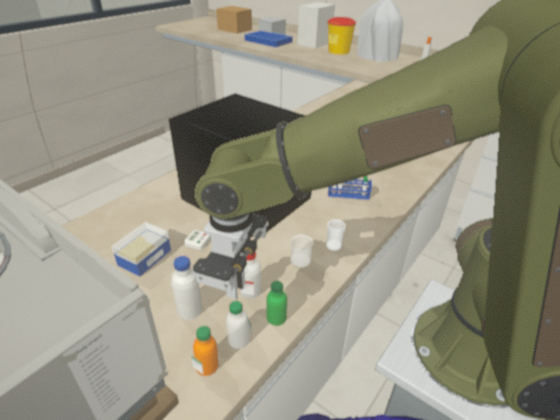

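The fingertips are centred over the cap (wrist ~275,228, scene ~236,300), about 35 mm above it. I'll hold still here.

```bash
python3 -m pendant '[[[0,0,0,0],[0,0,0,0],[0,0,0,0],[0,0,0,0],[0,0,0,0]]]'; python3 -m pendant '[[[0,0,0,0],[0,0,0,0],[0,0,0,0],[0,0,0,0],[0,0,0,0]]]'; python3 -m pendant '[[[0,0,0,0],[0,0,0,0],[0,0,0,0],[0,0,0,0],[0,0,0,0]]]'; python3 -m pendant '[[[0,0,0,0],[0,0,0,0],[0,0,0,0],[0,0,0,0],[0,0,0,0]]]'; python3 -m pendant '[[[0,0,0,0],[0,0,0,0],[0,0,0,0],[0,0,0,0],[0,0,0,0]]]'
```

```text
clock: 5.15
eef_pos: [421.4, 300.8, 163.9]
eef_rot: [-3.141, -0.001, 0.31]
wrist_force: [-0.1, -0.1, -0.1]
finger_gap: 23.8
clock: 5.65
eef_pos: [421.4, 300.8, 163.4]
eef_rot: [3.142, 0.0, 0.31]
wrist_force: [0.0, 0.9, -0.3]
finger_gap: 23.7
clock: 6.15
eef_pos: [421.4, 300.8, 163.5]
eef_rot: [3.142, 0.0, 0.31]
wrist_force: [-0.4, 0.5, 0.6]
finger_gap: 23.6
clock: 6.65
eef_pos: [421.4, 300.8, 163.5]
eef_rot: [-3.142, -0.0, 0.31]
wrist_force: [0.5, -0.1, -0.7]
finger_gap: 23.5
clock: 7.15
eef_pos: [421.4, 300.8, 163.5]
eef_rot: [3.142, -0.0, 0.31]
wrist_force: [-1.0, -0.9, -0.4]
finger_gap: 23.7
```

```bash
python3 -m pendant '[[[0,0,-2,0],[0,0,-5.5,0],[0,0,-9,0],[0,0,-12,0],[0,0,-14,0]]]'
```

```text
clock: 7.65
eef_pos: [421.5, 300.9, 305.8]
eef_rot: [-3.141, -0.002, 0.31]
wrist_force: [-0.6, 0.3, -0.7]
finger_gap: 23.6
```

```bash
python3 -m pendant '[[[-1,3.5,0,0],[-2.5,8,0,0],[-4,12.5,0,0],[-5.5,17,0,0],[-6.5,20.5,0,0]]]'; python3 -m pendant '[[[-1.5,4.5,0,0],[-3,9,0,0],[-4.5,13.5,0,0],[-5.5,17.5,0,0],[-6.5,20.5,0,0]]]'
python3 - <<'E'
from cell import cams
import cv2
d=cams.camera("wrist");cv2.imwrite("pics/w3.png",d["frame"][:,:,::-1])
E
python3 -m pendant '[[[-1,3.5,0,0],[-2.5,8,0,0],[-4,12.5,0,0],[-5.5,17,0,0],[-6.5,20.5,0,0]]]'
```

```text
clock: 8.15
eef_pos: [421.4, 83.6, 303.7]
eef_rot: [3.141, -0.001, 0.309]
wrist_force: [0.2, 0.4, 0.3]
finger_gap: 23.5
clock: 8.65
eef_pos: [422.2, -131.6, 303.5]
eef_rot: [3.141, -0.0, 0.309]
wrist_force: [0.2, 0.0, 0.4]
finger_gap: 23.5
clock: 9.2
eef_pos: [422.5, -346.8, 303.3]
eef_rot: [-3.142, 0.0, 0.309]
wrist_force: [-0.4, 0.1, -0.0]
finger_gap: 23.5
```

```bash
python3 -m pendant '[[[1,1.5,0,0],[2.5,3.5,0,0],[3.9,5.3,0,0],[3.9,5.3,0,0],[3.9,5.3,0,0]]]'
python3 - <<'E'
from cell import manip,cams,models
import cv2
from h import *
print(manip.read_state()["eef_pos"])
d=cams.camera("wrist");cv2.imwrite("pics/w4.png",d["frame"][:,:,::-1]);print(proj(d,(477,-386,81)),proj(d,(558,-332,81)),proj(d,(547,-344,81)))
for r in models.regions_of("wrist","lone_tube_top")[:4]: print(r["score"],r["point"])
E
```

```text
clock: 9.7
eef_pos: [476.3, -382.8, 302.9]
eef_rot: [-3.141, 0.0, 0.31]
wrist_force: [-0.5, -0.2, -0.9]
finger_gap: 23.6
[ 476.31533205 -382.79691047  302.93621454]
[283.7841759  184.03262401] [260.59274565 103.75174546] [267.77733559 116.54895569]
0.64 [285.3, 181.0]
0.43 [61.7, 151.3]
```

View pics/w4.png

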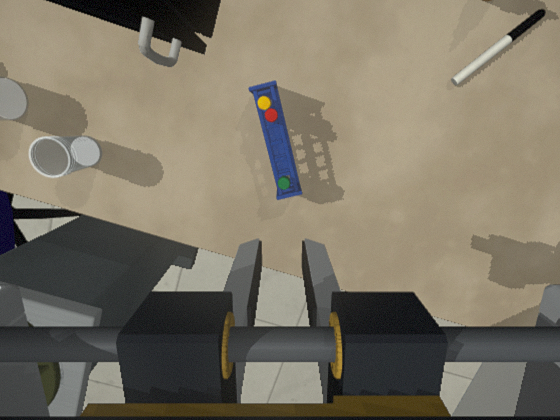

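View pics/w3.png

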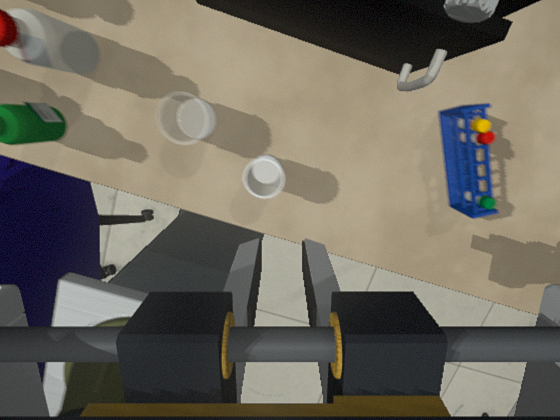

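The wrist view shows the lone green cap at (284,183), where I predicted (284,184), with the yellow and red pair far up at (264,103) and (271,115). I'm moving down.

```bash
python3 -m pendant '[[[0,0.3,2,0],[0,0.3,6,0],[0,0.3,10,0],[0,0.3,13,0],[0,0.3,14.5,0]]]'
python3 - <<'E'
from cell import manip,cams
import cv2
from h import *
d=cams.camera("wrist");cv2.imwrite("pics/w5.png",d["frame"][:,:,::-1]);print(proj(d,(477,-386,81)),manip.read_state()["eef_pos"])
E
```

```text
clock: 10.3
eef_pos: [476.3, -385.0, 156.4]
eef_rot: [-3.139, 0.001, 0.31]
wrist_force: [0.1, -1.3, 0.2]
finger_gap: 23.7
[282.65395299 219.43401702] [ 476.2194671  -384.85612014  155.21428022]
```

View pics/w5.png

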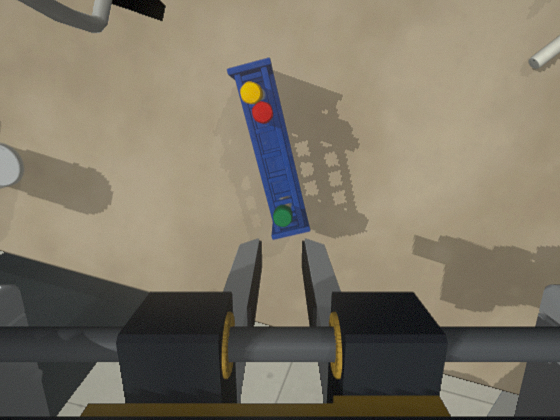

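The cap shows at (282,216) against a predicted (283,219), which agrees to about 3 mm. I'll go down the last part, then hold.

```bash
python3 -m pendant '[[[0.1,0,1,0],[0.1,0,2.5,0],[0.1,0,3.5,0],[0.1,0,3.5,0],[0.1,0,3.5,0]]]'; for i in 1; do python3 -m pendant '[[[0,0,0,0],[0,0,0,0],[0,0,0,0],[0,0,0,0],[0,0,0,0]]]'; done; python3 -m pendant '[[[0,0,0,0],[0,0,0,0],[0,0,0,0],[0,0,0,0],[0,0,0,0]]]'; python3 -m pendant '[[[0,0,0,0],[0,0,0,0],[0,0,0,0],[0,0,0,0],[0,0,0,0]]]'; python3 -m pendant '[[[0,0,0,0],[0,0,0,0],[0,0,0,0],[0,0,0,0],[0,0,0,0]]]';python3 -m pendant '[[[0,0,0,0],[0,0,0,0],[0,0,0,0],[0,0,0,0],[0,0,0,0]]]'
python3 - <<'E'
from cell import manip,cams
import cv2
from h import *
d=cams.camera("wrist");cv2.imwrite("pics/w6.png",d["frame"][:,:,::-1]);print(proj(d,(477,-386,81)))
d=cams.camera("scene");cv2.imwrite("pics/s6.png",d["frame"][100:300,250:510,::-1].repeat(3,0).repeat(3,1))
E
```

```text
clock: 10.85
eef_pos: [478.4, -385.7, 123.7]
eef_rot: [3.141, -0.0, 0.31]
wrist_force: [0.3, -0.6, -0.2]
finger_gap: 23.5
clock: 11.35
eef_pos: [478.3, -385.6, 123.5]
eef_rot: [3.141, -0.0, 0.31]
wrist_force: [-0.1, -0.6, 0.1]
finger_gap: 23.2
clock: 11.85
eef_pos: [478.3, -385.5, 123.4]
eef_rot: [-3.142, 0.0, 0.31]
wrist_force: [-0.2, -0.8, 0.0]
finger_gap: 23.4
clock: 12.35
eef_pos: [478.3, -385.5, 123.4]
eef_rot: [-3.142, -0.0, 0.31]
wrist_force: [-0.5, -0.9, -0.4]
finger_gap: 23.4
clock: 12.85
eef_pos: [478.3, -385.5, 123.4]
eef_rot: [-3.142, 0.0, 0.31]
wrist_force: [0.7, -0.1, -1.2]
finger_gap: 23.4
clock: 13.35
eef_pos: [478.3, -385.5, 123.4]
eef_rot: [-3.142, -0.0, 0.31]
wrist_force: [-0.3, -1.0, -0.5]
finger_gap: 23.4
[280.95337582 236.11281326]
```

View pics/w6.png

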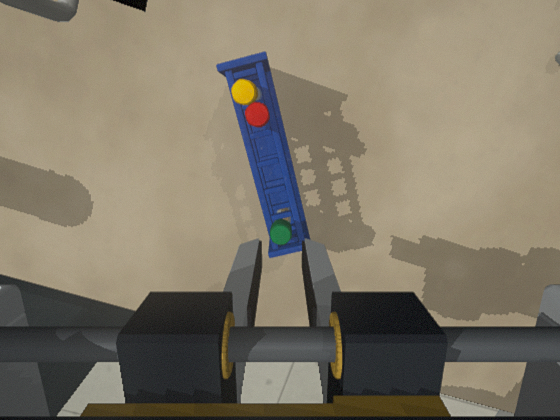

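View pics/s6.png

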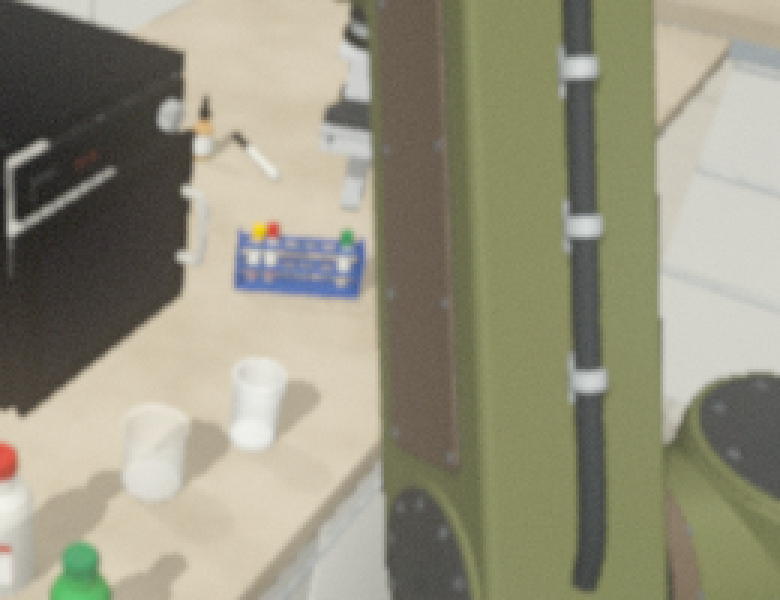

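The hold over the lone tube is done, with the cap centred at (280,232) between the tips. I'm rising and moving to the beaker.

```bash
python3 -m pendant '[[[0,0,-2,0],[0,0,-6,0],[0,0,-10,0],[0,0,-14,0],[0,0,-18,0]]]'; python3 -m pendant '[[[0,-2,0,0],[0,-6,0,0],[0,-10.5,0,0],[0,-14.5,0,0],[0,-17.5,0,0]]]'
```

```text
clock: 13.95
eef_pos: [478.1, -385.3, 305.3]
eef_rot: [3.141, -0.0, 0.31]
wrist_force: [-0.1, -0.5, -0.5]
finger_gap: 24.0
clock: 14.45
eef_pos: [424.1, -217.0, 303.7]
eef_rot: [3.141, -0.001, 0.31]
wrist_force: [0.2, -0.5, -0.5]
finger_gap: 23.6
```

```bash
python3 -m pendant '[[[1.5,-3,0,0],[3.5,-7.5,0,0],[6,-12.5,0,0],[8,-17,0,0],[9.5,-19.5,0,0]]]'; python3 -m pendant '[[[0,0,0,0],[0,0,0,0]]]'
python3 - <<'E'
from cell import manip,cams,models
import cv2
from h import *
print(manip.read_state()["eef_pos"])
d=cams.camera("wrist");cv2.imwrite("pics/w7.png",d["frame"][:,:,::-1]);print(proj(d,(461,1,70)))
f=d["frame"][:,:,::-1].copy()
for c,col in(((461,1),(0,0,255)),):
    for t in np.linspace(0,6.28,60):
        p=proj(d,(c[0]+30.5*np.cos(t),c[1]+30.5*np.sin(t),70)); cv2.circle(f,(int(round(p[0]*1)),int(round(p[1]))),0,col,-1)
cv2.imwrite("pics/w7z.png",cv2.resize(f[100:280,180:400],None,fx=3,fy=3,interpolation=cv2.INTER_NEAREST))
for r in models.regions_of("wrist","beaker_mouth")[:3]:
  ys,xs=np.nonzero(r["pixels"]);print(r["score"],r["point"],xs.min(),xs.max(),ys.min(),ys.max())
E
```

```text
clock: 14.95
eef_pos: [455.7, -1.5, 303.9]
eef_rot: [3.141, -0.001, 0.311]
wrist_force: [0.9, 0.1, 0.5]
finger_gap: 23.1
clock: 15.15
eef_pos: [455.9, -3.9, 303.5]
eef_rot: [3.141, 0.0, 0.311]
wrist_force: [-0.2, -0.3, 0.1]
finger_gap: 23.4
[455.94233553  -3.93929516 303.48348497]
[278.42116404 177.06033574]
0.57 [273.0, 174.4] 251 297 149 199
```

View pics/w7z.png

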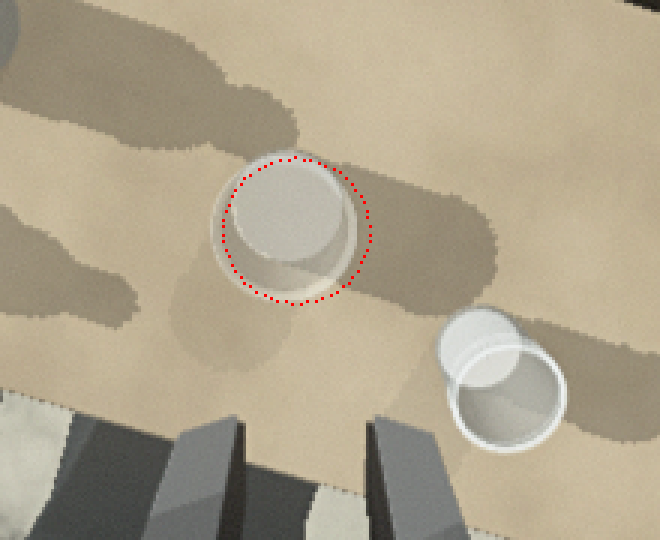

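The wrist view shows the rim centre at zoomed (285,226), about (274.8,175), which is 4 px left of my estimate. I'll use this newer fix.

Run:
```python
from cell import manip,cams
from h import *
d=cams.camera("wrist");P=atz(d,(274.8,175.2),70);s=manip.read_state();p=np.array(s["eef_pos"]);y=s["eef_rot"][2]
D=P-p;print(P,D,D[0]*np.cos(y)+D[1]*np.sin(y),D[0]*np.sin(y)-D[1]*np.cos(y))
```

```text
[461.8233247    4.92740876  70.        ] [   5.91640338   10.10698121 -233.47005033] 8.705008475694877 -7.834393751283716
```

```bash
python3 -m pendant '[[[0.9,-0.8,2,0],[0.9,-0.8,6,0],[0.9,-0.8,9.5,0],[0.9,-0.8,12.5,0],[0.9,-0.8,14,0]]]'; python3 -m pendant '[[[0,0,1.5,0],[0,0,3.5,0],[0,0,5,0],[0,0,5,0],[0,0,5,0]]]'
python3 - <<'E'
from cell import manip,cams
import cv2
from h import *
print(manip.read_state()["eef_pos"])
d=cams.camera("wrist");f=d["frame"][:,:,::-1].copy()
for t in np.linspace(0,6.28,90):
    p=proj(d,(462+30.5*np.cos(t),5+30.5*np.sin(t),70)); cv2.circle(f,(int(round(p[0])),int(round(p[1]))),0,(0,0,255),-1)
cv2.imwrite("pics/w8.png",f)
d=cams.camera("scene");cv2.imwrite("pics/s8.png",d["frame"][150:350,200:460,::-1].repeat(3,0).repeat(3,1))
E
```

```text
clock: 15.8
eef_pos: [461.1, 5.1, 161.0]
eef_rot: [-3.141, 0.003, 0.308]
wrist_force: [0.4, -0.8, -0.1]
finger_gap: 23.6
clock: 16.3
eef_pos: [462.3, 5.5, 113.9]
eef_rot: [3.142, -0.0, 0.309]
wrist_force: [0.6, -0.7, 0.5]
finger_gap: 23.4
[462.26309109   5.49834747 113.90799099]
```

View pics/w8.png

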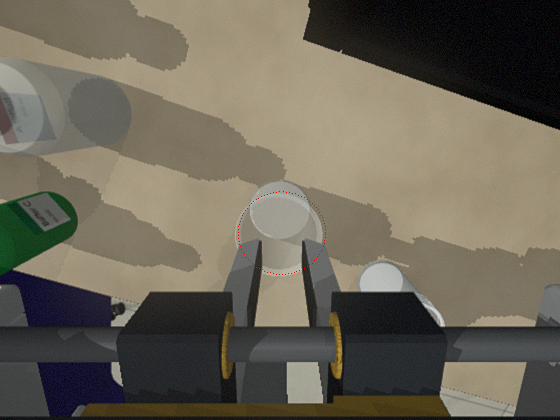

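View pics/s8.png

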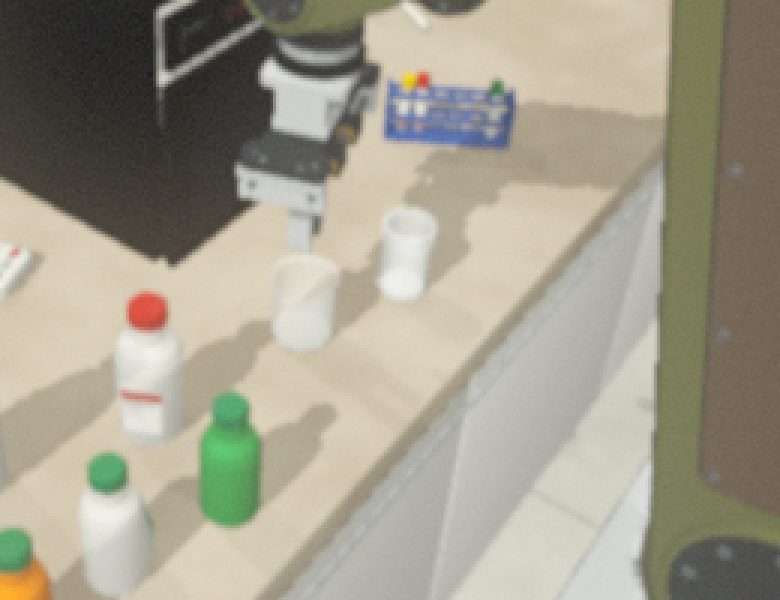

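The projected rim circle coincides with the beaker rim, and the tips are about 36 mm above it. I'll hold, then hand in.

```bash
python3 -m pendant '[[[0,0,0,0],[0,0,0,0],[0,0,0,0],[0,0,0,0],[0,0,0,0]]]'; python3 -m pendant '[[[0,0,0,0],[0,0,0,0],[0,0,0,0],[0,0,0,0],[0,0,0,0]]]'; python3 -m pendant '[[[0,0,0,0],[0,0,0,0],[0,0,0,0],[0,0,0,0],[0,0,0,0]]]'; python3 -m pendant '[[[0,0,0,0],[0,0,0,0],[0,0,0,0],[0,0,0,0],[0,0,0,0]]]'; python3 -c "
from cell import manip
print(manip.sign_off())"
```

```text
clock: 16.9
eef_pos: [462.1, 6.2, 113.5]
eef_rot: [3.142, -0.0, 0.31]
wrist_force: [0.7, 1.1, -0.0]
finger_gap: 23.4
clock: 17.4
eef_pos: [462.1, 6.2, 113.5]
eef_rot: [3.142, -0.0, 0.31]
wrist_force: [-0.4, 0.2, 0.4]
finger_gap: 23.6
clock: 17.9
eef_pos: [462.1, 6.2, 113.5]
eef_rot: [3.142, -0.0, 0.31]
wrist_force: [-0.6, -1.2, -0.9]
finger_gap: 23.3
clock: 18.4
eef_pos: [462.1, 6.2, 113.4]
eef_rot: [-3.142, -0.0, 0.31]
wrist_force: [-1.1, -0.1, 0.5]
finger_gap: 23.7
the job is handed in; nothing more can be done
None
```

I pointed for at least 2 s each at the short white bottle's cap, the lone green-capped tube and the middle of the beaker's mouth, in that order. I handed in at 18.4 s while still holding over the beaker; the hand-in gave no verdict.

- **Position:** The grasp point was about 54–56 mm above each target. In the wrist camera the two caps appeared within about 3 mm of where I expected them, and the projected beaker rim lay on the real one. The first beaker estimates from the scene and top cameras disagreed by about 12 mm, so I used the wrist camera's fix, about 4 mm from their mean.
- **Travel:** All moves between targets were at about 300 mm height, in front of the incubator. I partly closed the gripper at the start, so the tips were about 23 mm apart while pointing.
- **Contact:** Wrist force readings were about 2 N or less throughout, with no sign of contact. In the pictures nothing appeared moved, though I did not measure every object's position again at the end.

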